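# Start the last self-tapping thumbscrew of a bench mounting strip

### The job

The syringe-holder strip on the worktop is fixed by three self-tapping thumbscrews; two are already fully down, and one still stands proud on its spring. Push that one firmly straight down and, without easing off, turn it clockwise (seen from above) by about 75 degrees so that its thread bites, then let go: it must stay down.

Things in the scene. Friction and masses are not known exactly. Their poses are not given: they have to be found in the camera images.
- head (a point): Proud thumbscrew: black bar head 34 mm long (its x axis), 12 thick (its y axis: grip across it), 31 tall, on a round flange of the same piece, 48 across, 5 thick, above a coil spring and white boss. Point: on the screw's axis, half-way up the bar, 15.5 mm below its top and above the flange's upper face; 60.5 mm above the worktop at the start. z up; it sinks and turns with the screw.
- strip: Fixed steel mounting strip, 72 x 310 x 8 mm; origin under its centre, y along its length, z up. Three like screws stand on it at y = -110, 0 and 110 mm, on bosses 40 mm across; the proud one may be in any of these places, the other two stand 12 mm lower and are fixed. Low wire clips up to 20 mm above the worktop lie half-way between screws.
- press (a joint): How far the proud screw is pushed down, m: 0 = proud, stop at 0.012. A spring pushes back: 6 N at 0, about 14 N at 0.009, 17 N at the stop. Let go before the thread has bitten, it springs back to 0. Fingertips may rest and press on the flange.
- turn (a joint): Turn of the proud screw, rad, growing clockwise seen from above; 0 to 0.2 at the start, stop at 1.65; stiff (0.05 N m), stays where left. The thread bites only if the screw is down 9 mm or more as it passes 0.3 rad; past 0.8 it is caught and stays down 7 to 10 mm when let go. Turned without pushing, it slips round and must be turned back.

How it is judged (in metres and radians):
On the way, in this order (a step that is already met when the one before it is completed fails the run):
1. the proud screw is pushed down by at least 7 mm before it is turned past 0.6 rad (value of joint press above 0.007 m and value of joint turn below 0.6 rad), for 0.05 s.
2. still pressed down, the screw is turned clockwise past 0.8 rad (value of joint press above 0.0065 m and value of joint turn above 0.8 rad), for 0.1 s.
At the end, for the whole second after the job is handed in: The screw that stood proud is let go and at rest, stays down by itself by at least 6.5 mm, and stands turned clockwise past 0.75 rad (value of joint press above 0.0065 m and value of joint turn above 0.75 rad and velocity of joint turn between -0.1 and 0.1 rad/s); the robot touches nothing.
It also fails if it takes over 35 s, if anything falls off the work surface, if the arm or the gripper's body presses on something with over 40 N, if the wrist force passes 120 N, or if a joint passes its speed limit or range.

### The arm

A 6-joint arm with a two-finger parallel gripper is mounted at the origin on a cart in front of the work surface, level with it; the furniture and walls round the work are solid. World frame = base frame: x ahead of the robot, y to its left, z up, the work surface at z = 0. Lengths are in mm, angles in rad, forces in N, time in s.
With the tool pointing down it reaches from about 300 to 825 mm from the base axis. Payload 5.4 kg.
Tool frame: the origin (TCP) lies on the centre line of the jaws, within the pads' length; the fingertips stand 11 mm ahead of it and the grasp point (between the pads) lies 8 mm behind it; z points along the fingers, y is the direction in which the jaws open and shut (so a half turn about z gives the same grasp; the last joint's range is limited). The gripper opens to 92 mm and grips with 3 to 60 N. Pads are 20 mm wide; open, the fingers measure 128 mm over their backs; the gripper's body (75 mm by 189 mm) begins 69 mm behind the grasp point.
Start: joints at [-1.363, 0.158, 1.597, -0, 1.386, -0.21], TCP at [233.282, -525.534, 225.601] pointing down, gripper open.
Joint ranges: [-2.91, 2.91], [-0.94, 2.29], [0.18, 2.7], [-1.29, 4.43], [0.17, 2.64], [-3, 3]. Speed limits (rad/s): [2.57, 2.57, 3.14, 3.14, 3.14, 3.14].

### API

Orientations are given as a 3x3 rotation matrix whose columns are the frame's x, y, z axes.
In Python, from rig import * gives the robot as it stands.
- The arm moves only by the shell command python3 -m pendant 'ROWS' [OPENING] [FORCE]. ROWS is JSON, a list of rows, each a list of 4 numbers: the shift along the tool's x, y, z in mm, then the turn about the tool's z in rad. In form: [[x, y, z, turn], ...]. A call has 1 to 5 rows; each row is the pose to reach, as a shift and turn from the pose commanded when the call began, along the tool's axes at that moment; what a row does not reach only later rows make up. A row lasts 1/12 s, in which the tool goes at most 41.7 mm and 7.16 degrees, less where a joint would pass 70% of its speed; a pose out of reach is approached as far as the arm can. A call with a gripper value outside its range is refused whole. OPENING is the opening, from 0 (shut) to 1 (fully open), set as the call begins (- or left out, the last holds). The fingers move at their own pace and stop on an object; FORCE is the grip in N (left out, the last holds). Time passes only in rows, so rows that repeat a pose let the fingers close. It gives the time, the measured TCP pose, the force and the opening at its end, in the units of the state.
- sense(): the state, without advancing time (a new reading comes with each control period).
- read_camera(name): name is "scene" or "top" or "wrist"; returns the picture (400x640x3 uint8, red, green, blue); there is no depth.
- camera_model(name): a dict with "fx", "fy", "cx", "cy" (pixels), "D" ([k1, k2, p1, p2, k3] as OpenCV has them; the pictures are not rectified), "R" (3x3) and "t" (3): a world point X has camera coordinates R X + t; the wrist camera has in their place "T_tool_cam" (4x4, takes a point from camera to tool coordinates, whose origin is the TCP and whose axes are the flange's). Camera axes: x right, y down, z forward; pixel columns grow to the right and rows downward; lengths in mm; the calibration is good to about 2 mm. A picture is of the moment at which its call begins: read the wrist's pose just before it. camera_model takes no time and is no camera call.
- finish_job(): hands the job in, once; it reports no verdict.
The state is a dict: "time_s": time; "joint_positions": joint angles; "joint_vel": joint speeds; "effort": joint torques, N m; "eef_pos": TCP position; "eef_rot": TCP orientation; "contact_force": force on the tool from outside, world axes, zero at the start; "moment": the same for the moment, N m; "opening": finger opening in mm.
Only numpy, scipy, OpenCV 4.12 (cv2) and the standard library are available. Lean on these libraries where they do the work, as an engineer would, in place of code of your own. Each camera call takes 0.05 s, during which the arm holds its last target.

## Working session

There is one attempt and no reset: what is moved stays moved. The work goes in short steps, Python scripts to look and compute and a shell command to move; the robot and the scene stay as the last step left them, time stands still between calls to the robot, and variables do not carry over. Pictures are saved under pics/ and viewed, and the job is handed in when it is done.

```bash
mkdir -p pics; ls; python3 - <<'E'
from rig import *
import cv2,json
s=sense();print({k:s[k] for k in("time_s","eef_pos","eef_rot","opening")})
for n in("scene","top","wrist"):
    im=read_camera(n);cv2.imwrite(f"pics/{n}0.png",im[:,:,::-1]);print(n,camera_model(n))
E
```

```text
pics
{'time_s': 0.0, 'eef_pos': array([ 233.14236543, -524.95074651,  224.64065773]), 'eef_rot': array([[ 9.14011017e-01,  4.05689173e-01, -3.94758090e-04],
       [ 4.05689187e-01, -9.14009272e-01,  1.82592942e-03],
       [ 3.79947242e-04, -1.82906870e-03, -9.99998255e-01]]), 'opening': 91.86200779940064}
scene {'fx': 480.6367362769186, 'fy': 480.6367362769186, 'cx': 325.8344927369789, 'cy': 202.71476265942982, 'D': array([-0.12244544,  0.        ,  0.        ,  0.        ,  0.        ]), 'R': array([[-0.74203081, -0.67025681, -0.01208685],
       [-0.39360563,  0.45020804, -0.80149069],
       [ 0.54264619, -0.58997333, -0.59788509]]), 't': array([448.20258933, 261.91588551, 651.2447416 ])}
top {'fx': 431.7481631416117, 'fy': 431.7481631416117, 'cx': 322.0526828755198, 'cy': 201.8375514122454, 'D': array([-0.08400114,  0.        ,  0.        ,  0.        ,  0.        ]), 'R': array([[-0.01347229, -0.99936184,  0.03308193],
       [-0.9937859 ,  0.00972657, -0.11088271],
       [ 0.11049018, -0.0343702 , -0.99328274]]), 't': array([ 47.22578113, 585.78370921, 856.38323112])}
wrist {'fx': 314.2077246594732, 'fy': 314.2077246594732, 'cx': 323.34249728313455, 'cy': 195.04267073067814, 'D': array([0.02121123, 0.        , 0.        , 0.        , 0.        ]), 'T_tool_cam': array([[ 1.44063629e-04, -9.66316580e-01, -2.57356264e-01,
         7.28503011e+01],
       [ 9.99999954e-01,  7.07915682e-05,  2.93975967e-04,
        -4.16736049e-01],
       [-2.65855197e-04, -2.57356295e-01,  9.66316546e-01,
        -1.59346379e+02],
       [ 0.00000000e+00,  0.00000000e+00,  0.00000000e+00,
         1.00000000e+00]])}
```

View pics/top0.png

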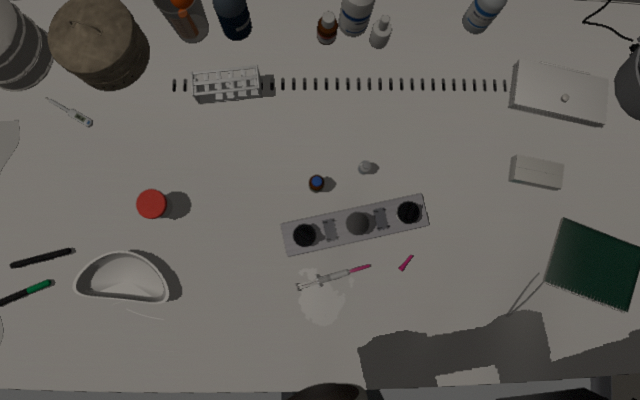

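View pics/scene0.png

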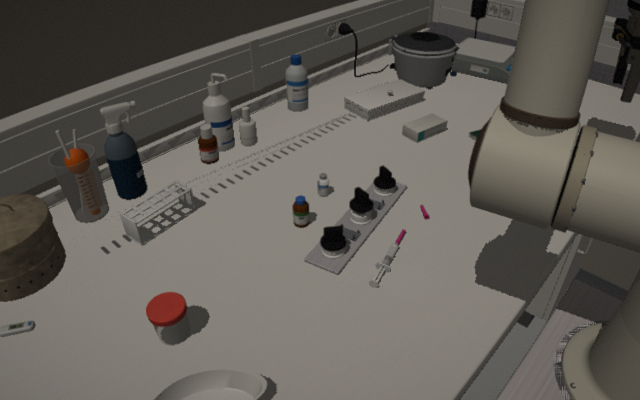

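View pics/wrist0.png

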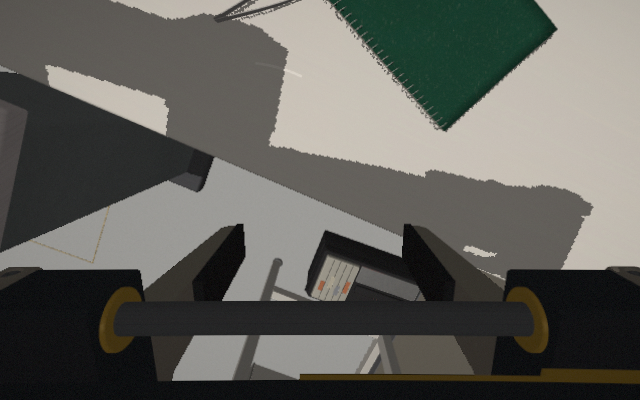

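```bash
python3 - <<'E'
import cv2,numpy as np
a=cv2.imread('pics/top0.png')[180:270,270:440];b=cv2.imread('pics/scene0.png')[155:275,295:420]
f=lambda im,k:np.clip(cv2.resize(im,None,fx=k,fy=k,interpolation=cv2.INTER_CUBIC).astype(float)*1.8,0,255).astype('uint8')
cv2.imwrite('pics/ta.png',f(a,4));cv2.imwrite('pics/sa.png',f(b,4.5))
E
```

```text
(no output)
```

View pics/ta.png

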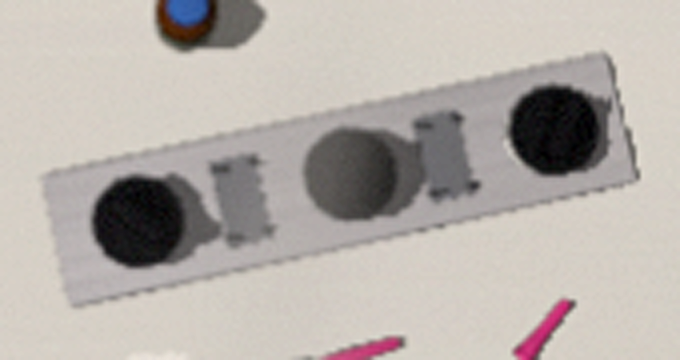

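View pics/sa.png

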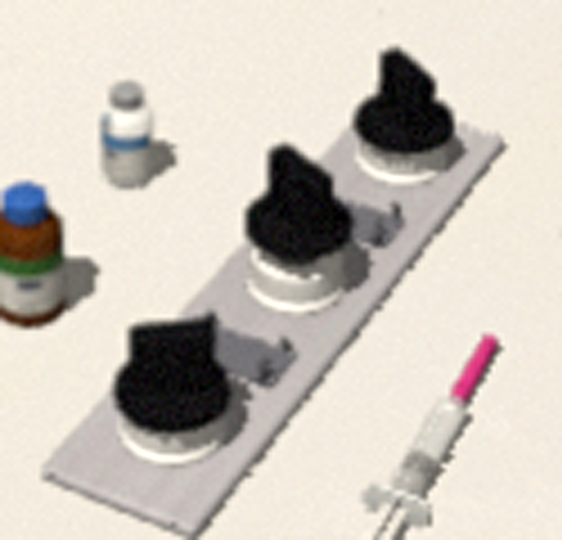

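```bash
cat > h.py <<'E'
import cv2,numpy as np
from rig import *
def ray(n,uv,z,pose=None):
    m=camera_model(n);K=np.array([[m['fx'],0,m['cx']],[0,m['fy'],m['cy']],[0,0,1]])
    p=cv2.undistortPoints(np.array(uv,float).reshape(-1,1,2),K,m['D']).reshape(-1,2)
    d=np.c_[p,np.ones(len(p))]
    if n=='wrist':
        T=m['T_tool_cam'];R=pose[1]@T[:3,:3];c=pose[0]+pose[1]@T[:3,3];d=d@R.T
    else: c=-m['R'].T@m['t'];d=d@m['R']
    return c+d*((z-c[2])/d[:,2])[:,None]
E
python3 - <<'E'
from h import *
s=lambda l:[(270+(x+.5)/4-.5,180+(y+.5)/4-.5) for x,y in l]
print(ray('top',s([(350,174)]),43)); c=ray('top',s([(43,175),(605,53),(640,180),(75,307)]),8);print(c,c.mean(0))
print(ray('top',s([(139,222),(555,130)]),31))
e=(c[0]+c[3]-c[1]-c[2]);print(np.degrees(np.arctan2(e[1],e[0])))
st=sense();print(st['time_s'],st['eef_pos'])
E
```

```text
[[540.93946822 -29.74787252  43.        ]]
[[ 544.3704487   127.60923531    8.        ]
 [ 606.19665996 -172.62138299    8.        ]
 [ 537.87428701 -188.95649203    8.        ]
 [ 475.39744751  111.26667129    8.        ]] [540.95971079 -30.6754921    8.        ]
[[ 518.41330129   77.37936077   31.        ]
 [ 563.15781816 -138.49667983   31.        ]]
101.69588719665515
0.15 [ 233.19692837 -525.1119585   224.87764129]
```

```bash
python3 -m pendant '[[34,-23,0,0],[68,-46,0,0],[102,-69,0,0],[136,-92,0,0],[170,-115,0,0]]'
python3 -m pendant '[[34,-23,0,0],[68,-46,0,0],[102,-69,0,0],[136,-92,0,0],[170,-115,0,0]]'
python3 -m pendant '[[34,-23,0,0],[68,-46,0,0],[102,-69,0,0],[142,-97,0,0],[142,-97,0,0]]'
python3 -m pendant '[[0,0,0,0],[0,0,0,0]]'
python3 - <<'E'
from h import *
s=sense();im=read_camera('wrist');np.savez('w1.npz',p=s['eef_pos'],r=s['eef_rot']);cv2.imwrite('pics/w1.png',im[:,:,::-1]);print(s['eef_pos'],s['eef_rot'],s['joint_positions'])
E
```

```text
time_s: 0.57
eef_pos: [342.5, -349.6, 225.3]
eef_rot: [[0.914, 0.405, -0.0], [0.405, -0.914, 0.0], [0.0, -0.0, -1.0]]
contact_force: [0.8, -0.4, 0.1]
opening: 91.8
time_s: 0.98
eef_pos: [451.3, -175.4, 225.5]
eef_rot: [[0.914, 0.406, 0.0], [0.406, -0.914, -0.0], [0.0, 0.0, -1.0]]
contact_force: [1.1, -0.2, 0.7]
opening: 91.8
time_s: 1.4
eef_pos: [542.8, -25.9, 225.3]
eef_rot: [[0.912, 0.41, 0.001], [0.41, -0.912, 0.002], [0.002, -0.002, -1.0]]
contact_force: [-0.5, 0.9, -0.5]
opening: 92.0
time_s: 1.57
eef_pos: [540.8, -31.2, 225.2]
eef_rot: [[0.914, 0.407, -0.001], [0.407, -0.914, -0.0], [-0.001, -0.0, -1.0]]
contact_force: [-0.7, -0.4, 0.7]
opening: 91.9
[540.77279219 -31.1929363  225.18097777] [[ 9.13573303e-01  4.06672592e-01 -1.10608893e-03]
 [ 4.06672424e-01 -9.13573967e-01 -3.83312803e-04]
 [-1.16637686e-03 -9.96315211e-05 -9.99999315e-01]] [-2.80421537e-01  7.34073338e-02  1.69039801e+00 -6.87094729e-04
  1.37874415e+00  8.71697291e-01]
```

View pics/w1.png

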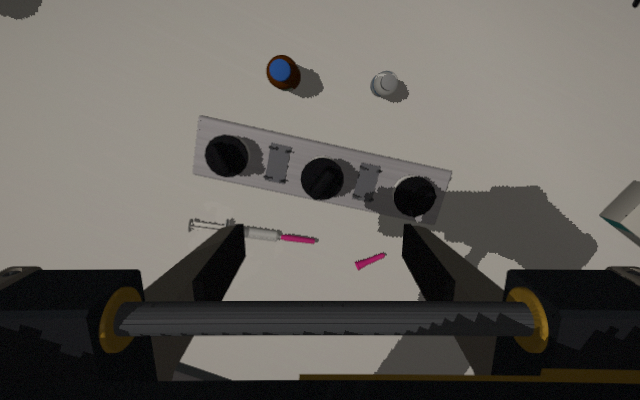

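```bash
python3 - <<'E'
import cv2,numpy as np
a=cv2.imread('pics/w1.png')[150:210,285:365]
g=cv2.resize(a,None,fx=8,fy=8,interpolation=cv2.INTER_CUBIC).astype(float)
cv2.imwrite('pics/w1z.png',np.clip(g*4,0,255).astype('uint8'))
E
```

```text
(no output)
```

View pics/w1z.png

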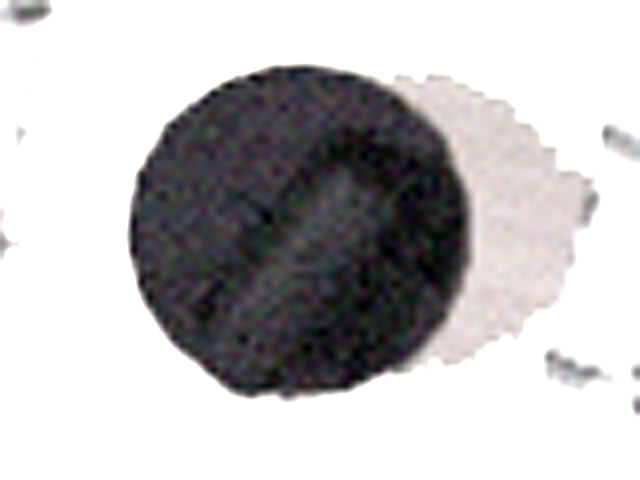

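```bash
python3 - <<'E'
from h import *
d=np.load('w1.npz');pose=(d['p'],d['r'])
f=lambda l:[(285+(x+.5)/8-.5,150+(y+.5)/8-.5) for x,y in l]
p=ray('wrist',f([(240,355),(355,165)]),76,pose);v=(p[1]-p[0])@pose[1]
print(p,v,np.degrees(np.arctan2(v[1],v[0])),p.mean(0))
q=ray('wrist',f([(298,232)]),43,pose);print(q)
v=np.array([-.2027,.9793,0])@pose[1];print('strip y in tool',v)
E
```

```text
[[529.39490629 -26.13110417  76.        ]
 [557.61073144 -29.41757374  76.        ]] [24.44070802 14.4770358  -0.02994947] 30.639655112655234 [543.50281886 -27.77433895  76.        ]
[[540.49265838 -29.09464543  43.        ]]
strip y in tool [ 2.13072996e-01 -9.77095520e-01 -1.51174003e-04]
```

```bash

python3 -m pendant '[[0,0,20,0.11],[0,0,45,0.22],[1,-1,70,0.33],[1,-1,95,0.44],[1,-1,113,0.53]]'
python3 -m pendant '[[0,0,0,0],[0,0,0,0],[0,0,0,0]]'
python3 - <<'E'
from h import *
s=sense();im=read_camera('wrist');np.savez('w2.npz',p=s['eef_pos'],r=s['eef_rot']);cv2.imwrite('pics/w2.png',im[:,:,::-1]);print(s['eef_pos'],s['contact_force'])
a=im[150:280,240:400,::-1]
g=cv2.resize(a,None,fx=5,fy=4.6,interpolation=cv2.INTER_CUBIC) if 0 else cv2.resize(a,None,fx=4,fy=4,interpolation=cv2.INTER_CUBIC)
cv2.imwrite('pics/w2z.png',np.clip(g*4.,0,255).astype('uint8'))
E
```

```text
time_s: 2.03
eef_pos: [539.9, -31.4, 110.4]
eef_rot: [[0.993, -0.12, -0.003], [-0.12, -0.993, 0.0], [-0.003, 0.0, -1.0]]
contact_force: [-0.7, -0.1, 0.0]
opening: 91.8
time_s: 2.28
eef_pos: [542.3, -31.0, 114.1]
eef_rot: [[0.994, -0.111, 0.002], [-0.111, -0.994, -0.001], [0.002, 0.0, -1.0]]
contact_force: [-0.2, 0.4, 1.2]
opening: 91.9
[542.34354845 -31.02232774 114.12769579] [-0.19709357  0.36324525  1.18975909]
```

View pics/w2.png

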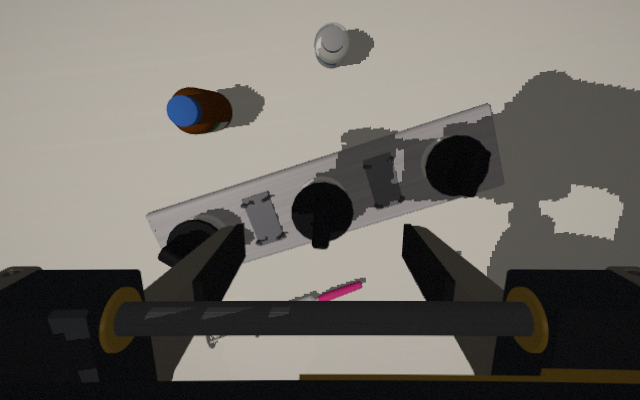

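View pics/w2z.png

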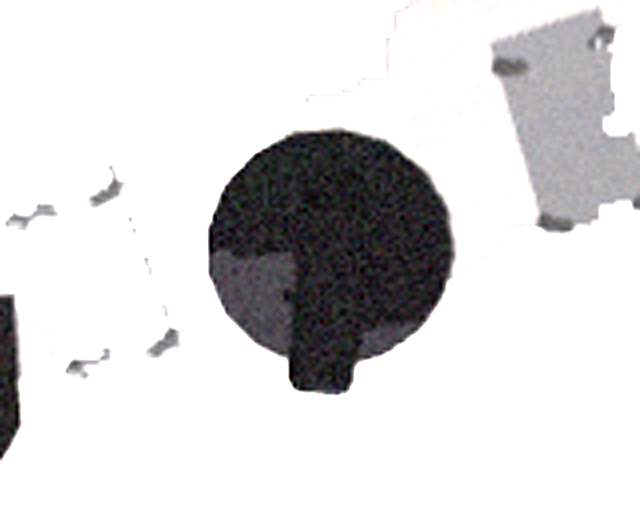

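```bash
python3 - <<'E'
from h import *
d=np.load('w2.npz');pose=(d['p'],d['r'])
f=lambda l:[(240+(x+.5)/4-.5,150+(y+.5)/4-.5) for x,y in l]
t=lambda p:(p-pose[0])@pose[1]
for l in ([(298,255),(291,365)],[(361,330),(354,375)]):
    p=t(ray('wrist',f(l),76,pose));v=p[0]-p[1];print(p,np.degrees(np.arctan2(v[1],v[0])))
print(t(ray('wrist',f([(331,247)]),44,pose)),ray('wrist',f([(331,247)]),44,pose))
print(t(ray('wrist',f([(208,250),(454,250)]),45,pose)))
E
```

```text
[[  7.46470853  -6.66857546  38.14091784]
 [-12.06316441  -7.9928612   38.09750017]] 3.8795822220388914
[[ -5.7527709    3.80734837  38.11703167]
 [-13.88558645   2.66478003  38.09866351]] 7.997068294703556
[[-1.46842611 -1.31657896 70.1240187 ]] [[541.17958618 -29.60136743  44.        ]]
[[ -1.74238768 -24.78352333  69.11206427]
 [ -1.74475105  22.15946489  69.13476706]]
```

```bash

python3 -m pendant '[[-1.5,-1.5,0,0.07],[-1.5,-1.5,15,0.07],[-1.5,-1.5,30,0.07],[-1.5,-1.5,45,0.07],[-1.5,-1.5,53,0.07]]' 0.5 30
python3 -m pendant '[[0,0,0,0],[0,0,0,0],[0,0,0,0]]'
python3 - <<'E'
from h import *
s=sense();im=read_camera('wrist');im2=read_camera('scene');print(s['eef_pos'],s['contact_force'],s['opening'])
cv2.imwrite('pics/w3.png',np.clip(im[100:350,120:520,::-1].astype(float)*1.8,0,255))
cv2.imwrite('pics/s3.png',np.clip(cv2.resize(im2[120:280,280:440,::-1],None,fx=3.5,fy=3.5)*1.8,0,255))
E
```

```text
time_s: 2.75
eef_pos: [540.6, -28.4, 59.7]
eef_rot: [[0.984, -0.18, 0.001], [-0.18, -0.984, -0.0], [0.001, 0.0, -1.0]]
contact_force: [0.3, 0.3, 0.1]
opening: 60.8
time_s: 3.0
eef_pos: [541.4, -28.5, 61.1]
eef_rot: [[0.983, -0.181, 0.002], [-0.181, -0.984, -0.001], [0.002, 0.0, -1.0]]
contact_force: [0.9, 1.3, -0.1]
opening: 45.8
[541.43983832 -28.46813461  61.06650951] [ 0.88147171  1.25841802 -0.0600181 ] 45.76893997736537[ WARN:0@5.496] global loadsave.cpp:1063 imwrite_ Unsupported depth image for selected encoder is fallbacked to CV_8U.
```

View pics/w3.png

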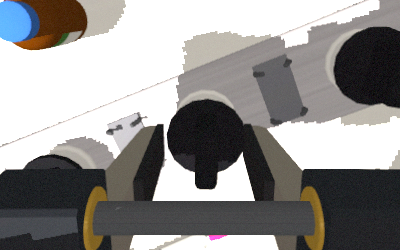

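View pics/s3.png

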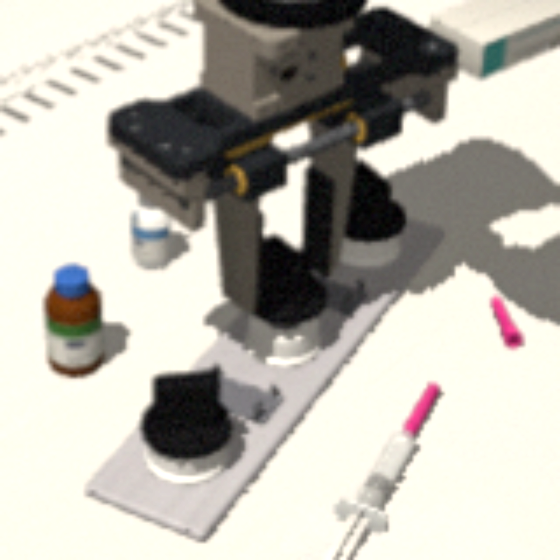

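```bash

python3 -m pendant '[[0,0,0,0],[0,0,0,0],[0,0,0,0],[0,0,0,0],[0,0,0,0]]' 0 40
python3 -m pendant '[[0,0,0,0],[0,0,0,0],[0,0,0,0],[0,0,0,0],[0,0,0,0]]'
python3 -m pendant '[[0,0,0,0],[0,0,0,0]]'
python3 -c "
from rig import *
s=sense();print(s['contact_force'],s['moment'],s['opening'])"
```

```text
time_s: 3.52
eef_pos: [540.3, -28.2, 59.6]
eef_rot: [[0.983, -0.181, -0.0], [-0.181, -0.983, -0.0], [0.0, 0.0, -1.0]]
contact_force: [-0.1, -7.5, 1.4]
opening: 14.9
time_s: 3.93
eef_pos: [540.2, -29.6, 59.7]
eef_rot: [[0.983, -0.181, -0.0], [-0.181, -0.983, -0.003], [0.0, 0.003, -1.0]]
contact_force: [-1.6, -5.9, -0.3]
opening: 11.4
time_s: 4.1
eef_pos: [540.3, -29.6, 59.7]
eef_rot: [[0.983, -0.181, -0.0], [-0.181, -0.983, -0.003], [0.0, 0.003, -1.0]]
contact_force: [-1.6, -5.5, 0.4]
opening: 11.8
[-1.56860185 -5.52185127  0.40361722] [-0.88972507  0.23050985  0.00604096] 11.785254555760556
```

```bash

python3 -m pendant '[[0,0.7,1,0],[0,0.7,3,0],[0,0.7,5,0],[0,0.7,6,0],[0,0.7,6,0]]' 0 50
python3 -m pendant '[[0,0,2,0],[0,0,4,0],[0,0,6,0],[0,0,6,0],[0,0,6,0]]'
```

```text
time_s: 4.52
eef_pos: [540.3, -29.6, 54.6]
eef_rot: [[0.983, -0.181, -0.0], [-0.181, -0.983, -0.001], [-0.0, 0.001, -1.0]]
contact_force: [-4.4, -3.5, 9.0]
opening: 11.8
time_s: 4.93
eef_pos: [540.4, -29.7, 49.4]
eef_rot: [[0.984, -0.181, -0.001], [-0.181, -0.984, -0.002], [-0.0, 0.002, -1.0]]
contact_force: [-7.8, -2.0, 14.5]
opening: 12.1
```

```bash

python3 -m pendant '[[-0.7,0,1,0],[-0.7,0,2,0],[-0.7,0,3,0],[-0.7,0,4,0],[-0.7,0,4,0]]'
python3 -m pendant '[[0,0,0,0],[0,0,0,0]]'
```

```text
time_s: 5.35
eef_pos: [540.5, -29.7, 47.5]
eef_rot: [[0.984, -0.181, 0.0], [-0.181, -0.984, -0.002], [0.001, 0.002, -1.0]]
contact_force: [-11.7, -1.5, 27.3]
opening: 11.7
time_s: 5.52
eef_pos: [540.5, -29.7, 47.5]
eef_rot: [[0.984, -0.181, 0.0], [-0.181, -0.984, -0.002], [0.001, 0.002, -1.0]]
contact_force: [-12.0, -1.7, 26.9]
opening: 11.7
```

```bash

python3 -m pendant '[[-0.5,0,0,0.05],[-1,0,0,0.13],[-1,0,0,0.21],[-1,0,0,0.29],[-1,0,0,0.37]]'
python3 -c "
from rig import *
s=sense();print(s['moment'],s['joint_positions'])"
```

```text
time_s: 5.93
eef_pos: [540.3, -29.8, 47.5]
eef_rot: [[0.85, -0.527, 0.003], [-0.527, -0.85, -0.003], [0.003, 0.001, -1.0]]
contact_force: [-9.6, -1.9, 24.3]
opening: 11.7
[-0.32044364  1.71849326  0.09423219] [-0.27744213  0.28288455  1.83276046 -0.0020949   1.02283001  1.84969228]
```

```bash

python3 -m pendant '[[0,0,0,0.09],[0,0,0,0.18],[0,0,0,0.27],[0,0,0,0.36],[0,0,0,0.45]]'
python3 -m pendant '[[0,0,0,0.09],[0,0,0,0.18],[0,0,0,0.27],[0,0,0,0.36],[0,0,0,0.45]]'
python3 -m pendant '[[0,0,0,0.04],[0,0,0,0.04],[0,0,0,0.04]]'
python3 -c "
from rig import *
s=sense();print(s['moment'],s['joint_positions'])"
```

```text
time_s: 6.35
eef_pos: [540.2, -29.9, 47.5]
eef_rot: [[0.536, -0.845, 0.002], [-0.845, -0.536, -0.003], [0.003, -0.0, -1.0]]
contact_force: [-8.7, -2.8, 24.4]
opening: 11.4
time_s: 6.77
eef_pos: [540.0, -29.9, 47.5]
eef_rot: [[0.115, -0.993, 0.002], [-0.993, -0.115, -0.003], [0.003, -0.001, -1.0]]
contact_force: [-9.4, -2.9, 25.0]
opening: 11.8
time_s: 7.02
eef_pos: [540.0, -29.9, 47.5]
eef_rot: [[0.079, -0.997, 0.002], [-0.997, -0.079, -0.003], [0.003, -0.002, -1.0]]
contact_force: [-8.6, -2.9, 25.5]
opening: 11.7
[-0.40670484  1.87491905 -0.08379502] [-2.77651029e-01  2.82740093e-01  1.83290917e+00 -2.45204010e-03
  1.02352024e+00  2.78606766e+00]
```

```bash

python3 -m pendant '[[0,0,-1,0],[0,0,-2,0],[0,0,-3,0],[0,0,-4,0],[0,0,-4,0]]'
python3 -m pendant '[[0,0,0,0],[0,0,0,0],[0,0,0,0],[0,0,0,0],[0,0,0,0]]' 0.5
python3 -m pendant '[[0,0,-8,0],[0,0,-20,0],[0,0,-35,0],[0,0,-50,0],[0,0,-65,0]]'
python3 -m pendant '[[0,0,0,0],[0,0,-10,0],[0,0,-10,0],[0,0,-10,0],[0,0,-10,0]]'
python3 - <<'E'
from h import *
s=sense();im=read_camera('wrist');im2=read_camera('scene');im3=read_camera('top');print(s['eef_pos'],s['contact_force'],s['opening'])
f=lambda a,k:np.clip(cv2.resize(a,None,fx=k,fy=k,interpolation=cv2.INTER_CUBIC)[:,:,::-1].astype(float)*1.8,0,255).astype('uint8')
np.savez('w4.npz',p=s['eef_pos'],r=s['eef_rot'])
cv2.imwrite('pics/w4.png',f(im[100:350,120:520],2))
cv2.imwrite('pics/s4.png',f(im2[155:275,295:420],4.5))
E
```

```text
time_s: 7.43
eef_pos: [539.9, -29.9, 50.2]
eef_rot: [[0.079, -0.997, 0.002], [-0.997, -0.079, -0.003], [0.003, -0.002, -1.0]]
contact_force: [-5.4, -3.6, 13.7]
opening: 11.5
time_s: 7.85
eef_pos: [539.7, -28.6, 48.3]
eef_rot: [[0.079, -0.997, 0.002], [-0.997, -0.079, -0.0], [0.0, -0.002, -1.0]]
contact_force: [0.8, 0.1, 4.5]
opening: 42.7
time_s: 8.27
eef_pos: [538.0, -28.2, 113.6]
eef_rot: [[0.079, -0.997, -0.001], [-0.997, -0.079, 0.0], [-0.0, 0.001, -1.0]]
contact_force: [-0.1, 0.0, -0.7]
opening: 45.6
time_s: 8.68
eef_pos: [537.9, -28.3, 121.8]
eef_rot: [[0.078, -0.997, -0.001], [-0.997, -0.078, 0.0], [-0.001, 0.001, -1.0]]
contact_force: [0.4, -1.0, -0.3]
opening: 45.8
[537.9318207  -28.33839006 121.80123432] [ 0.37488204 -1.03401562 -0.30881157] 45.75080933144808
```

View pics/w4.png

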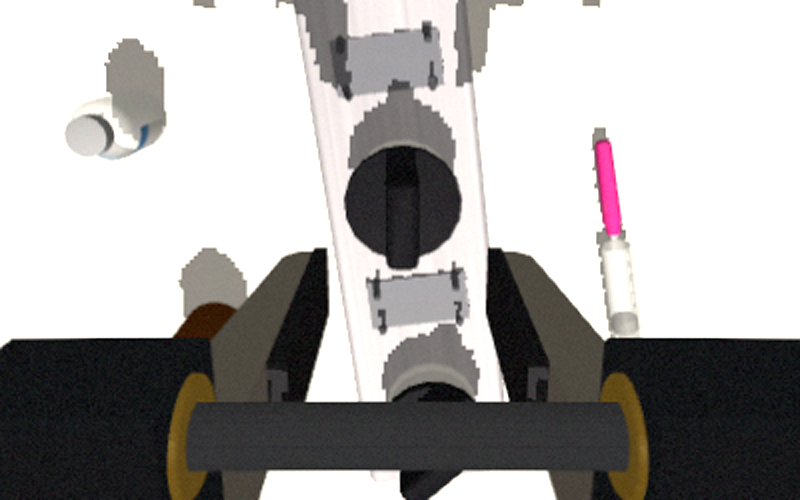

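View pics/s4.png

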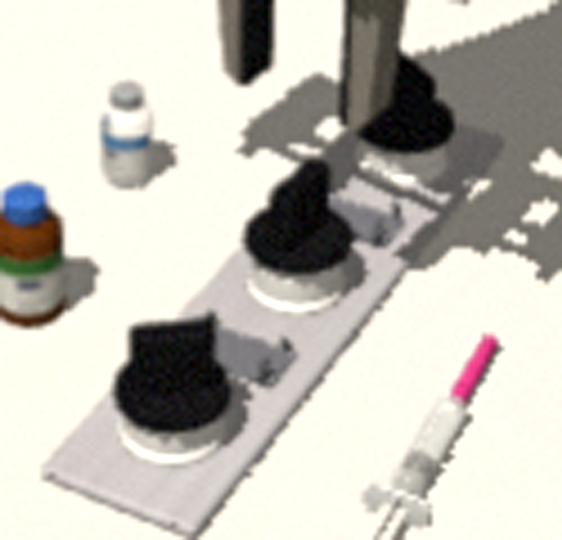

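```bash
python3 - <<'E'
from h import *
a=cv2.imread('pics/scene0.png');b=read_camera('scene')[:,:,::-1]
for im in(a,b):
    g=im.max(2)[190:235,345:378]; m=(g<45).astype('uint8');n,l,st,c=cv2.connectedComponentsWithStats(m);i=1+st[1:,4].argmax();print(st[i],c[i])
m=camera_model('scene');K=np.array([[m['fx'],0,m['cx']],[0,m['fy'],m['cy']],[0,0,1]])
print(cv2.projectPoints(np.array([[541,-29.5,60.5],[541,-29.5,51]]),cv2.Rodrigues(m['R'])[0],m['t'],K,m['D'])[0])
print(sense()['contact_force'])
finish_job()
E
```

```text
[  5   0  24  24 401] [16.17955112 12.319202  ]
[  5   0  24  26 400] [16.6175 14.7   ]
[[[359.96674632 196.07761366]]

 [[359.81871705 200.04329041]]]
[-0.62133051  0.77644879  0.21428765]
the job is handed in; nothing more can be done
```

The middle screw was the proud one; I pushed it down, turned it clockwise and let go, and it stayed down. The job is handed in, at about 9 s of the 35 s allowed; no verdict is reported.

**What I did:** I gripped the bar head, pressed it 12 mm down to its stop (about 25 N), and turned it about 75° clockwise while holding the pressure. I then eased off, opened the fingers and lifted clear.

**Last checks:**
- **Height:** In the scene camera, before and after, the flange sits about 4 px lower, judged by eye. My projection predicts 4.0 px for a 9.5 mm drop.
- **Weaker reading:** An automatic mask gave less: its lower edge moved 2 px and its centroid 2.4 px. Its crop cut off the top of the head, so I don't trust it as a measure of depth.
- **Turn:** In the wrist view after release, the bar lies along the tool's direction, so it kept its turn.
- **Contact:** The gripper is about 65 mm above the screw, with the contact force below about 1 N, so it touches nothing.

I had no direct reading of the press and turn joints, so both rest on the pictures and the tool pose.

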